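Charge the glaze mill jar and hold its keyed lid home

ROBOT

A 7-joint arm with a two-finger parallel gripper is mounted at the origin on the work surface. World frame = base frame: x ahead of the robot, y to its left, z up, the work surface at z = 0. Lengths are in mm, angles in rad, forces in N, time in s.
With the tool pointing down it reaches from about 350 to 775 mm from the base axis. Payload 3.1 kg.
Tool frame: the origin (TCP) lies midway between the tips of the shut fingers; the grasp point (between the pads) lies 19 mm behind it; x points along the fingers, y is the direction in which the jaws open and shut, and the axes are right-handed (so a half turn about x gives the same grasp; the last joint's range is limited). The gripper opens to 85 mm and grips with 20 to 120 N. Pads are 22 mm wide; open, the fingers measure 114 mm over their backs; the gripper's body (76 mm by 85 mm) begins 54 mm behind the grasp point. The pads swing forward as they close: fully open they stand 13 mm farther back than shut.
Start: joints at [-0.042, 0.311, 0.014, 1.512, -0.004, 1.319, -0.027], TCP at [550.016, 0.032, 231.304] pointing down, gripper open.
Joint ranges: [-2.7, 2.7], [-0.3, 1.91], [-1.27, 1.3], [0.12, 2.57], [-1.44, 4.58], [0.2, 2.03], [-3.05, 3.05]. Speed limits (rad/s): [2.79, 2.79, 3.14, 3.14, 3.14, 3.14, 3.14].

INTERFACE

Orientations are given as a unit quaternion [x, y, z, w].
In Python, from rig import bot, optics gives the robot as it stands.
- The arm moves only by the tool apply_moves, never from a script. Its argument "increments" is text: rows parted by semicolons, each of 4 numbers parted by spaces: the shift along the world's x, y, z in mm, then the turn about the world's z in rad. A call has 1 to 5 rows; each row shifts and turns the commanded pose from where the row before left it; what a row does not reach is not made up. A row lasts 1/12 s, in which the tool goes at most 41.7 mm and 7.16 degrees, less where a joint would pass 70% of its speed; a pose out of reach is approached as far as the arm can. A call with a gripper value outside its range is refused whole. "jaw" is the opening in per cent of the stroke, from 0 (shut) to 100 (fully open), set as the call begins (left out, the last holds). The fingers move at their own pace and stop on an object; "force" is the grip in N (left out, the last holds). Time passes only in rows, so rows that do not move let the fingers close. It gives the time, the measured TCP pose, the force and the opening at its end, in the units of the state.
- bot.state(): the state, without advancing time (a new reading comes with each control period).
- optics.grab_frame(name): name is "scene" or "side" or "wrist"; returns (picture, depth): 400x640x3 uint8, red, green, blue; 400x640 float32, mm along the optical axis (not along the pixel's ray), 0 where there is no reading.
- optics.calibration(name): a dict with "camera_matrix" (3x3 intrinsics, pixels), "k1" (the pictures are not rectified: a ray, as slopes to the right and down, at radius r is drawn at 1 + k1 r^2 times it, then the intrinsics apply), "cam_to_world" (4x4, takes a point from camera to world coordinates). Camera axes: x right, y down, z forward; pixel columns grow to the right and rows downward; lengths in mm; the calibration is good to about 2 mm. A picture is of the moment at which its call begins: read the wrist's pose just before it. calibration takes no time and is no camera call; for the wrist camera it gives the pose at the moment of the call.
- bot.close_job(): hands the job in, once; it reports no verdict.
The state is a dict: "t": time; "joints": joint angles; "qvel": joint speeds; "effort": joint torques, N m; "ee_pos": TCP position; "orientation": TCP orientation; "wrist_force": force on the tool from outside, world axes, zero at the start; "moment": the same for the moment, N m; "opening": opening from 0.0 (shut) to 1.0 (fully open).
Only numpy, scipy, OpenCV 4.12 (cv2) and the standard library are available. Lean on these libraries where they do the work, as an engineer would, in place of code of your own. Each camera call takes 0.05 s, during which the arm holds its last target.

TASK

Load the glaze mill jar: put the ball, the short stub and the rod, in any order, into the open jar, and only then set the knurled lid on its neck. Turn the lid until its hidden keyways drop over the lugs on the neck, press it fully home against the sprung seal, down onto the jar's shoulder, and finish while still holding it pressed home, so that the clamp bar can be closed over it. Leave the water mug, the brush and the leaf bowl where they are.

Things in the scene. Friction and masses are not known exactly. Their poses are not given: they have to be found in the camera images.
- jar: Grey mill jar, 92 mm across, with a steel neck, clamped upright in a dark 130 mm square filling stand on the bench; it cannot move. Origin on its axis at bench level, z up. Inside: floor 20 mm above the origin, 81 mm wide, rubber lined, so the grinding pieces may be let go at the mouth and drop in.
- jar_mouth (a point): Centre of the jar's open mouth, a 46 mm hole, at the top of the relaxed seal ring, 123 mm above jar. The steel neck below has its rim 6 mm under this point; it is 55 mm in outer diameter, its top 8 mm tapered to 50 mm to lead the lid on.
- seal (a joint): How far the black sprung seal ring (50 mm outside, rising 6 mm out of the neck's rim) is pressed down, m: 0 relaxed, 0.005 with the lid fully home. It moves straight down; its spring gives 4 N at first and 12 N at 5 mm.
- jar_shoulder (a point): Centre of the jar's flat shoulder (46 mm radius), 92 mm above jar, where the neck begins. Four brass lugs, 90 degrees apart, 6 mm wide, stand 3 mm out of the neck, their tops 12 mm above this point. Their bearing differs from jar to jar and does not follow from any listed axes: it has to be felt.
- lid_centre (a point): Centre of the lid, half-way up: a loose bright aluminium cap, 0.2 kg, standing mouth down, with a knurled collar 66 mm in outer diameter and 40 mm high, z up. The upper 14 mm are solid; the bore below is 26 mm deep and 57 mm wide. Set on the neck the lid first rests level on the lugs, this point 124 mm above jar; it can be let go and gripped again there.
- lid_skirt (a point): Centre of the lid's lower edge, 20 mm under lid_centre. Four hidden keyways run along the whole bore, along this point's +x, +y, -x, -y, 12 mm wide (0.1 rad of play either way over a lug). Turned either way by at most 90 degrees they meet the lugs; the lid sinks 7 mm onto the seal, and pressed home by about 10 N, 5 mm more, until this point meets jar_shoulder. Let go, it rises again.
- rack: Wooden seat board 200 x 70 x 12 mm, fixed to the bench; origin at the centre of its underside, x along its length. Three shallow seats (14 mm square dimples) at -62, 0 and +62 mm along x hold the grinding pieces, one each, in any order.
- ball_center (a point): Centre of the white grinding ball, 32 mm in diameter, 60 g; it lies in a seat with its centre about 14 mm above the board's top.
- stub_center (a point): Centre of the short white grinding cylinder, 30 mm in diameter and 26 mm high, 65 g, standing upright on a seat (centre 13 mm above the board's top).
- rod_center (a point): Centre of the slim white grinding cylinder, 22 mm in diameter and 36 mm high, 50 g, standing upright on a seat (centre 18 mm above the board's top).
- mug: Dark water mug with a handle, 90 mm wide and 95 mm high, beyond the jar; origin under its centre. Leave it alone.
- brush: Flat wooden brush, about 200 mm long, lying on the bench beyond the jar; origin under its middle. Leave it alone.
- leaf_bowl: Dark unfired leaf-edged bowl, 160 mm wide and 55 mm high, standing on a 65 mm high steel banding wheel; origin under its centre. Leave it alone.
Mind the look-alikes: they are no part of the job. Leave any black or purple look-alike of the part that bears rod_center alone. Leave any yellow look-alike of the part that bears ball_center alone.

How it is judged:
By the outcome, as a careful person would: the job done as asked, in the order asked, and still so for the second after the job is handed in, while the arm keeps its last pose, push and grip.
It also fails if it takes over 72 s, if anything falls off the work surface, if the arm or the gripper's body presses on something with over 40 N, if the wrist force passes 120 N, or if a joint passes its speed limit or range.

## Working session

There is one attempt and no reset: what is moved stays moved. The work goes in short steps, Python scripts to look and compute and a tool call to move; the robot and the scene stay as the last step left them, time stands still between calls to the robot, and variables do not carry over. Pictures are saved under pics/ and viewed, and the job is handed in when it is done.

Besides the shell and the picture viewer there is one more tool, called after "Request:" as name(argument=value, ...) on one line, values as JSON. apply_moves: Moves the arm, as the interface text tells. Its arguments: {"type":"object","properties":{"increments":{"type":"string"},"jaw":{"type":"number"},"force":{"type":"number"}},"required":["increments"]}

```bash
mkdir -p pics; ls
python3 - <<'E'
from rig import bot, optics
import cv2, numpy as np
s=bot.state(); print(s)
for n in ["scene","side","wrist"]:
    c=optics.calibration(n)
    p,d=optics.grab_frame(n)
    cv2.imwrite(f"pics/{n}0.png",p[:,:,::-1]); np.savez(f"{n}0.npz",p=p,d=d,K=c["camera_matrix"],k1=c["k1"],T=c["cam_to_world"])
    print(n,c)
E
```

```text
pics
{'t': 0.0, 'joints': array([-0.04169123,  0.31171717,  0.01397874,  1.51308281, -0.00437869,
        1.31921843, -0.02720453]), 'qvel': array([-1.40043142e-05,  1.88198522e-03,  3.14194689e-04,  8.43951388e-04,
        9.01449152e-04,  5.22016961e-04, -1.17177462e-03]), 'effort': array([-8.45983850e-04, -3.79911804e+01,  1.45537080e-01, -2.30588043e+01,
        1.22032766e-02,  1.37352623e-02,  4.05736500e-06]), 'ee_pos': array([5.49251239e+02, 5.84396070e-03, 2.30215336e+02]), 'orientation': array([-0.49935263, -0.50058962,  0.50060598, -0.49945033]), 'wrist_force': array([ 0.23970267, -0.32923231,  0.27548626]), 'moment': array([0.01978258, 0.01292255, 0.01115282]), 'opening': 0.9971138096461428}
scene {'camera_matrix': array([[463.38239343,   0.        , 322.54467198],
       [  0.        , 463.38239343, 203.23913415],
       [  0.        ,   0.        ,   1.        ]]), 'k1': -0.10722441238042428, 'cam_to_world': array([[-2.11089756e-01,  7.19762656e-01, -6.61349253e-01,
         1.21424338e+03],
       [ 9.77354113e-01,  1.45151017e-01, -1.53980909e-01,
         1.22542760e
[... 605 characters left out ...]
2e-01, -5.51583730e-01,
         7.53059457e+02],
       [ 0.00000000e+00,  0.00000000e+00,  0.00000000e+00,
         1.00000000e+00]])}
wrist {'camera_matrix': array([[356.8323053 ,   0.        , 319.9118887 ],
       [  0.        , 356.8323053 , 202.82633728],
       [  0.        ,   0.        ,   1.        ]]), 'k1': 0.02416762549445197, 'cam_to_world': array([[ 9.99998871e-01, -4.13765582e-04, -1.44476056e-03,
         5.47960355e+02],
       [-8.14926317e-04, -9.57035418e-01, -2.89969903e-01,
         7.30996771e+01],
       [-1.26270746e-03,  2.89970753e-01, -9.57034674e-01,
         3.73251402e+02],
       [ 0.00000000e+00,  0.00000000e+00,  0.00000000e+00,
         1.00000000e+00]])}
```

View pics/scene0.png

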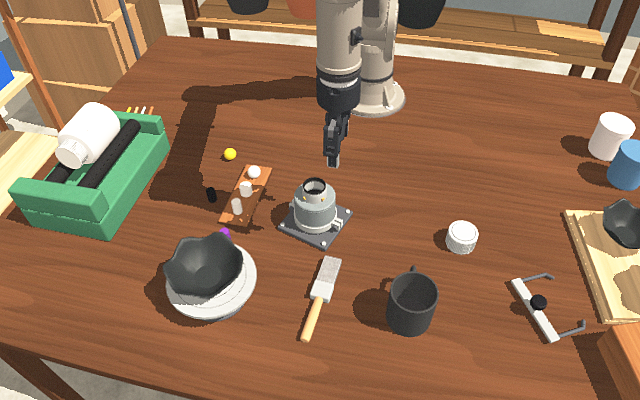

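View pics/side0.png

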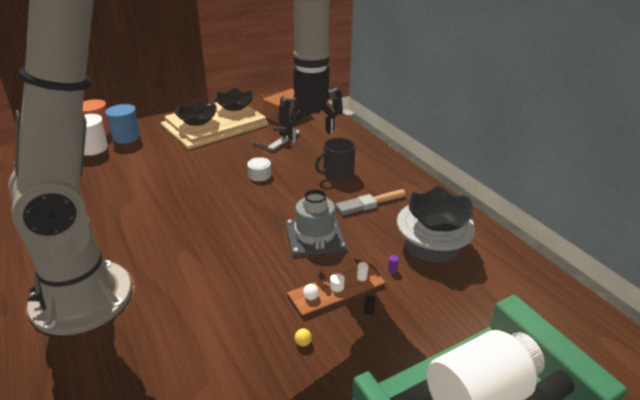

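View pics/wrist0.png

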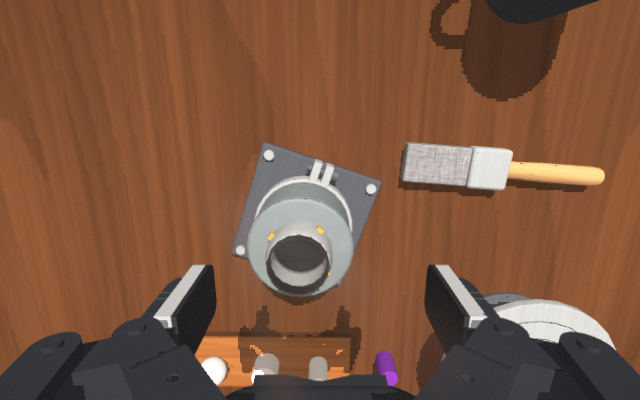

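```bash
cat > h.py <<'E'
import numpy as np, cv2
def load(n):
    f=np.load(n+".npz"); return f["p"],f["d"],f["K"],float(f["k1"]),f["T"]
def ray(K,k1,T,u,v):
    D=np.array([k1,0,0,0,0.])
    s=cv2.undistortPoints(np.array([[[u,v]]],float),K,D)[0,0]
    return T[:3,3],T[:3,:3]@np.array([s[0],s[1],1.])
def plane(c,u,v,z):
    o,r=ray(c[2],c[3],c[4],u,v); return o+r*(z-o[2])/r[2]
def pix(c,P):
    T=np.linalg.inv(c[4]); q=T[:3,:3]@np.asarray(P,float)+T[:3,3]
    x,y=q[0]/q[2],q[1]/q[2]; f=1+c[3]*(x*x+y*y)
    return c[2][0,0]*x*f+c[2][0,2], c[2][1,1]*y*f+c[2][1,2]
def cloud(c):
    p,d,K,k1,T=c; h,w=d.shape
    g=np.stack(np.meshgrid(np.arange(w),np.arange(h)),-1).reshape(-1,1,2).astype(float)
    s=cv2.undistortPoints(g,K,np.array([k1,0,0,0,0.])).reshape(h,w,2)
    P=np.dstack([s*d[...,None],d])@T[:3,:3].T+T[:3,3]; P[d==0]=np.nan; return P
def tri(pts):
    A=np.zeros((3,3));b=np.zeros(3)
    for c,u,v in pts:
        o,r=ray(c[2],c[3],c[4],u,v); r=r/np.linalg.norm(r); M=np.eye(3)-np.outer(r,r); A+=M;b+=M@o
    X=np.linalg.solve(A,b); return X
def snap(n,name):
    from rig import bot,optics
    c=optics.calibration(n); p,d=optics.grab_frame(n)
    cv2.imwrite(f"pics/{name}.png",p[:,:,::-1])
    np.savez(name+".npz",p=p,d=d,K=c["camera_matrix"],k1=c["k1"],T=c["cam_to_world"]); return load(name)
def crop(c,x0,y0,x1,y1,k,name):
    cv2.imwrite(f"pics/{name}.png",cv2.resize(c[0][y0:y1,x0:x1,::-1],None,fx=k,fy=k,interpolation=cv2.INTER_CUBIC))
E
python3 - <<'E'
from h import *
s=load("scene0");e=load("side0")
crop(s,190,130,350,250,5,"c_s"); crop(e,250,140,410,340,3,"c_e"); crop(s,400,200,520,290,5,"c_l")
w=load("wrist0"); crop(w,220,130,400,310,3,"c_w")
for nm,c,box in [("scene",s,(190,130,350,250)),("side",e,(270,250,400,310))]:
    P=cloud(c); p=c[0].astype(int)
    m=((p.min(2)>150)&(p.max(2)-p.min(2)<40)).astype(np.uint8)
    n,l,st,ce=cv2.connectedComponentsWithStats(m)
    for i in range(1,n):
        if 30<st[i,4]<3000: 
            q=P[l==i]; print(nm,st[i],ce[i].round(1),np.nanmedian(q,0).round(1),np.nanmin(q,0).round(0),np.nanmax(q,0).round(0))
E
```

```text
scene [159   0  31  37 786] [174.1  17.3] [-1906.6 -1761.5  -745.5] [-2171. -2011.  -764.] [-672. -957.  -77.]
scene [347   0  16  32 244] [354.9  15.5] [570.3  27.2 523.8] [548.  17. 500.] [581.  34. 544.]
scene [385   0  13  29 193] [392.   11.6] [ 38.3  45.5 294.5] [-2140.  -134.  -599.] [ 65.  59. 337.]
scene [  0  15   8  27 109] [ 2.2 30.9] [ -775.1 -2246.1  -306.7] [ -815. -2264.  -352.] [ -721. -2225.  -213.]
scene [203  27  15  12 129] [210.   32.5] [-1702.9 -1373.4  -746.9] [-1792. -1461.  -762.] [-1608. -1280.  -730.]
scene [230  29  87  18 908] [273.7  37.4] [-1701.4  -879.2  -747.4] [-1803. -1241.  -768.] [-1608.  -561.  -728.]
scene [600  32  10  12  50] [604.6  36.1] [-2134.5  1444.9  -677.3] [-2157.  1399.  -733.] [-2101.  1466.  -644.]
scene [608  36  32  47 635] [623.7  59.2] [-1958.4  1564.   -745.9] [-2167.   952.  -767.] [-672. 1702. -133.]
scene [ 381   40  191   38 2087] [475.9  58.9] [-1696.6   515.2  -747.6] [-1804.   -33.  -769.] [  57. 1160.  222.]
scene [336  45  26  29 200] [352.6  60. ] [571.8  26.7 450.2] [551.   3. 433.] [588.  36. 475.]
scene [372  47
[... 2188 characters left out ...]
side [328 201   5  11  31] [330.3 205.7] [562.6 -69.5  94.5] [551. -87.  92.] [570. -49.  97.]
side [397 206  24  37 439] [407.1 223.7] [ 700.7 -179.3   67.6] [ 674. -251.   63.] [ 744. -125.   72.]
side [106 260  24  51 512] [119.2 281.5] [80.1 -7.1 15.3] [ 53. -85.  -0.] [101. 100.  46.]
side [359 264   8  16  95] [362.2 271.8] [ 541.2 -244.6   38.2] [ 535. -249.   19.] [ 550. -234.   54.]
side [330 274  13  17 158] [335.9 282.1] [ 478.2 -243.4   38.1] [ 468. -253.    1.] [ 499. -187.   44.]
side [304 284  14  15 158] [310.3 290.9] [ 418.  -242.3   38.3] [ 406. -253.   24.] [ 432. -225.   47.]
side [ 28 302  12  16 133] [ 32.6 308.7] [-93.4  -3.   14.8] [-102.  -29.   11.] [-81.  19.  18.]
```

View pics/c_s.png

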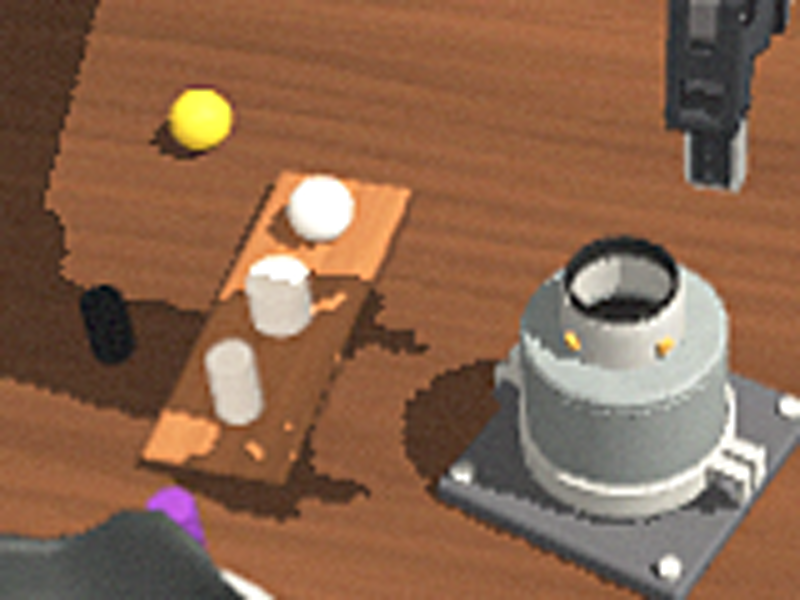

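View pics/c_e.png

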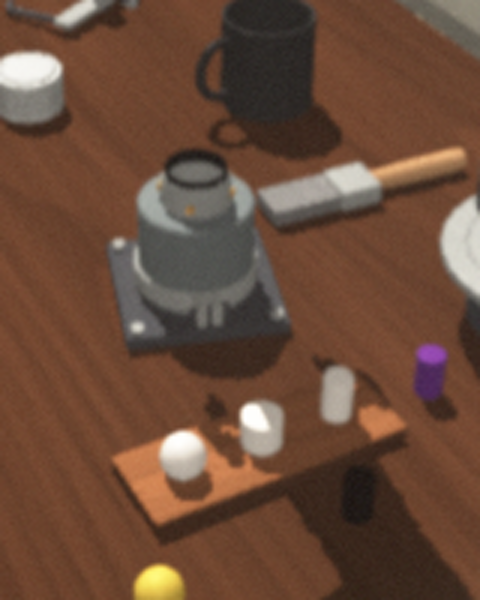

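View pics/c_l.png

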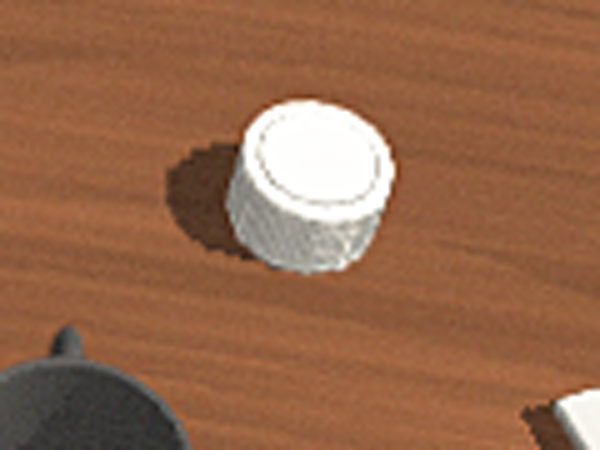

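View pics/c_w.png

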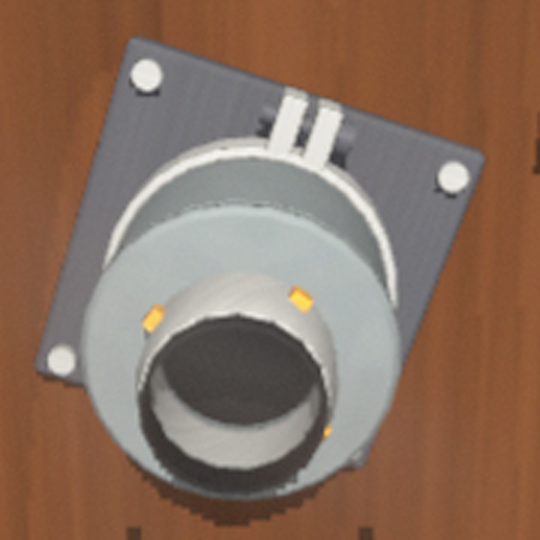

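Run:
```python
from h import *
from scipy.spatial.transform import Rotation as R
s=load("scene0");e=load("side0");w=load("wrist0")
print(R.from_quat([-.5,-.5,.5,-.5]).as_matrix())
for n,a,b,z in [("ball",(253.6,171.4),(310.3,290.9),26),("stub",(245.4,188.8),(336.5,282.1),25),("rod",(236.8,206),(362.2,271.8),30)]:
    print(n,tri([(s,*a),(e,*b)]).round(1),plane(s,*a,z).round(1),plane(e,*b,z).round(1))
# top surfaces by depth
for nm,c in (("s",s),("e",e),("w",w)):
    P=cloud(c)
    for n,cx,cy,z0,z1,r in [("lid",530,280,37,43,45),("shoulder",530,-45,90,94.5,60),("mouth",530,-45,112,130,40)]:
        m=(abs(P[...,0]-cx)<r)&(abs(P[...,1]-cy)<r)&(P[...,2]>z0)&(P[...,2]<z1)
        if m.sum()>10:
            q=P[m]; (x,y),rr=cv2.minEnclosingCircle(q[:,:2].astype(np.float32)); 
            print(nm,n,m.sum(),(round(x,1),round(y,1)),round(rr,1),q.mean(0).round(1),np.median(q[:,2]))
# dark ring ellipse
for nm,c,box in (("s",s,(298,172,332,200)),("e",e,(300,188,332,212)),("w",w,(255,220,345,300))):
    p=c[0].astype(int);x0,y0,x1,y1=box
    m=np.zeros(p.shape[:2],np.uint8); m[y0:y1,x0:x1]=(p[y0:y1,x0:x1].max(2)<60)
    ys,xs=np.nonzero(m); h=cv2.convexHull(np.stack([xs,ys],1).astype(np.int32))
    el=cv2.fitEllipse(h); print(nm,el, plane(c,*el[0],123).round(1), plane(c,*el[0],120).round(1))
for u,v in [(271,236.3),(320.3,229.7),(329,274)]: print(plane(w,u,v,104).round(1))
```

```text
[[ 0.  1.  0.]
 [ 0.  0. -1.]
 [-1.  0.  0.]]
ball [ 422.8 -236.3   29.1] [ 421.7 -238.8   26. ] [ 423.3 -231.6   26. ]
stub [ 484.2 -237.6   27.3] [ 483.7 -239.8   25. ] [ 484.6 -233.7   25. ]
rod [ 546.2 -238.4   30.8] [ 546.2 -239.3   30. ] [ 546.4 -237.    30. ]
s lid 462 (529.7, 278.9) 34.3 [531.4 277.3  40.8] 40.87700052533563
s shoulder 469 (534.1, -54.8) 46.2 [544.3 -51.8  92.1] 92.10238443773369
s mouth 210 (534.4, -55.1) 27.4 [535.9 -53.5 118.2] 118.09742819095362
e lid 175 (523.8, 280.0) 36.9 [524.  275.1  40.8] 40.99567732880212
e shoulder 189 (530.6, -53.3) 48.1 [521.6 -68.9  92.9] 93.18903850315428
e mouth 246 (530.4, -52.5) 28.7 [529.1 -54.6 119.5] 119.4224541418181
w shoulder 4259 (529.8, -53.6) 46.0 [531.1 -43.7  92.2] 92.17516860593128
w mouth 1344 (530.2, -52.9) 26.7 [530.2 -51.4 118.6] 118.30620611187307
s ((313.7569580078125, 185.37452697753906), (16.372791290283203, 22.234880447387695), 86.28411865234375) [534.5 -54.2 123. ] [531.6 -54.9 120. ]
e ((315.1745910644531, 195.79693603515625), (12.32603645324707, 20.233854293823242), 92.5525894165039) [530.5 -53.6 123. ] [532.6 -49.6 120. ]
w ((286.2469482421875, 283.6473083496094), (11.276546478271484, 32.04457473754883), 117.71484375) [521.1 -69.1 123. ] [520.8 -70.8 120. ]
[507.9 -36.8 104. ]
[547.8 -31.1 104. ]
[555.1 -70.8 104. ]
```

Request:
apply_moves(increments="-15 -25 0 -0.12;-15 -25 0 -0.12;-15 -25 0 -0.12;-10 -25 0 -0.12;-10 -25 0 -0.12", jaw=65, force=40)

```text
t: 0.57
ee_pos: [483.9, -126.0, 231.0]
orientation: [-0.626, -0.328, 0.627, -0.328]
wrist_force: [0.1, -0.6, 0.6]
opening: 0.648
```

Request:
apply_moves(increments="0 -25 0 -0.12;0 -25 0 -0.12;0 -25 0 -0.12;0 -20 0 -0.12;0 -17 0 -0.12")

```text
t: 0.98
ee_pos: [484.2, -239.0, 231.0]
orientation: [-0.695, -0.127, 0.696, -0.128]
wrist_force: [-0.0, 0.2, -0.6]
opening: 0.649
```

Request:
apply_moves(increments="0 0 0 -0.12;0 0 0 -0.12;0 0 0 -0.13;0 0 0 0")

```text
t: 1.32
ee_pos: [484.7, -236.9, 230.8]
orientation: [-0.707, -0.001, 0.707, -0.001]
wrist_force: [-0.2, -0.4, -0.4]
opening: 0.647
```

Run:
```python
from h import *
from rig import bot
from scipy.spatial.transform import Rotation as R
s=bot.state(); print(s['ee_pos'],R.from_quat(s['orientation']).as_matrix().round(3),s['joints'].round(2),s['opening'])
w=snap("wrist","w1")
P=cloud(w);p=w[0].astype(int)
m=((p.min(2)>120)&(p.max(2)-p.min(2)<45)&(P[...,2]<60)&(P[...,2]>13)).astype(np.uint8)
n,l,st,ce=cv2.connectedComponentsWithStats(m)
for i in range(1,n):
    if 60<st[i,4]<6000:
        q=P[l==i]; zt=q[:,2].max(); t=q[q[:,2]>zt-3]; print(st[i],ce[i].round(1),zt.round(1),t.mean(0).round(1),q.min(0).round(0),q.max(0).round(0))
```

```text
[ 484.71768394 -236.94368457  230.80388274] [[-0.001  0.004 -1.   ]
 [ 0.    -1.    -0.004]
 [-1.    -0.     0.001]] [ 0.13  0.3   0.38  1.55 -0.11  1.31 -1.04] 0.6474172229167818
[ 76  34  12  17 118] [81.4 42.7] 17.7 [600.  -20.3  16.3] [595. -26.  13.] [608. -15.  18.]
[ 99  64  96 112 899] [161.2 121.1] 59.6 [575.7 -59.9  58.3] [ 477. -120.   13.] [583. -33.  60.]
[196  79  10  12  92] [200.6  85. ] 18.2 [ 565.  -124.6   16.4] [ 561. -129.   13.] [ 571. -120.   18.]
[310  97  25  25 474] [321.9 108.6] 50.5 [ 545.4 -239.    48.5] [ 534. -251.   13.] [ 555. -229.   51.]
[306 157  31  34 808] [320.9 173.1] 40.0 [ 483.6 -238.5   38.2] [ 462. -253.   13.] [ 498. -224.   40.]
[172 185  10  12  79] [176.1 190.9] 17.7 [461.1 -89.2  16.1] [455. -94.  13.] [467. -84.  18.]
[305 216  31  31 712] [320.1 231.1] 43.2 [ 422.1 -238.    41.3] [ 407. -254.   13.] [ 438. -222.   43.]
```

View pics/w1.png

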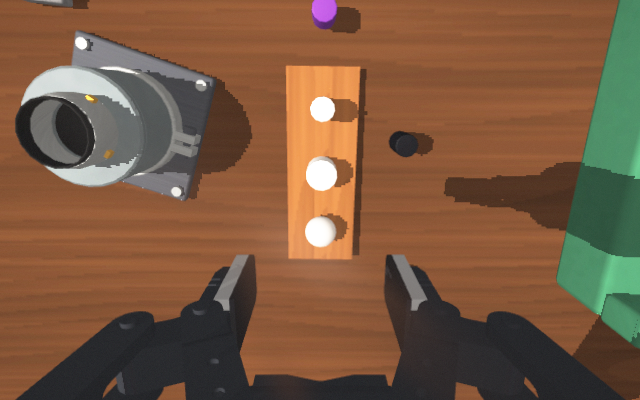

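Request:
apply_moves(increments="-31 -1 -15 0;-31 0 -35 0;0 0 -38 0;0 0 -38 0;0 0 -38 0")

```text
t: 1.78
ee_pos: [426.3, -237.9, 70.3]
orientation: [0.708, 0.003, -0.706, 0.003]
wrist_force: [0.8, -0.3, -0.5]
opening: 0.648
```

Request:
apply_moves(increments="0 0 -30 0;0 0 -15 0;0 0 -8 0;0 0 0 0")

```text
t: 2.12
ee_pos: [425.1, -237.1, 16.5]
orientation: [-0.706, -0.003, 0.708, -0.002]
wrist_force: [0.1, -0.6, 0.0]
opening: 0.651
```

Run:
```python
from h import *
snap("wrist","w2"); e=snap("side","e2"); crop(e,240,200,420,335,4,"e2c")
```

```text
(no output)
```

View pics/w2.png

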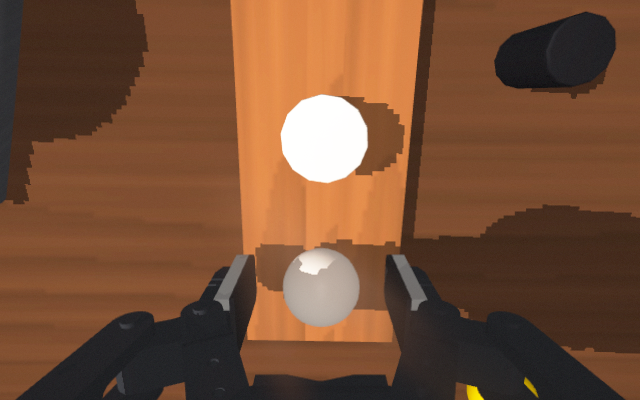

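View pics/e2c.png

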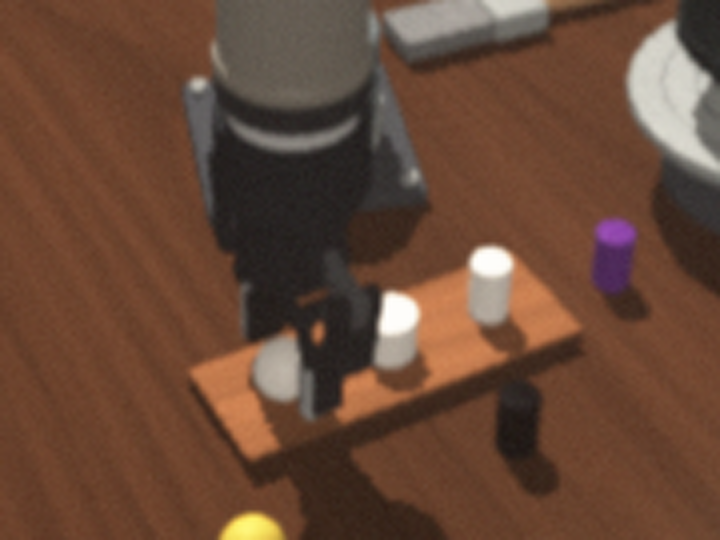

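Request:
apply_moves(increments="-2 -1 -4 0;0 0 0 0")

```text
t: 2.38
ee_pos: [424.9, -239.7, 15.0]
orientation: [0.708, 0.002, -0.706, 0.003]
wrist_force: [-0.6, 0.4, -0.4]
opening: 0.65
```

Request:
apply_moves(increments="0 0 0 0;0 0 0 0;0 0 0 0;0 0 0 0;0 0 0 0", jaw=20)

```text
t: 2.8
ee_pos: [425.0, -238.5, 15.1]
orientation: [0.708, 0.003, -0.707, 0.002]
wrist_force: [-0.7, 1.6, 4.9]
opening: 0.352
```

Request:
apply_moves(increments="0 0 15 0;0 0 30 0;0 0 30 0;0 0 0 0")

```text
t: 3.13
ee_pos: [428.5, -241.5, 94.7]
orientation: [0.711, 0.0, -0.703, 0.004]
wrist_force: [1.3, -0.6, -0.0]
opening: 0.35
```

Run:
```python
from h import *
w=snap("wrist","w3"); e=snap("side","e3"); crop(e,240,170,420,305,4,"e3c")
```

```text
(no output)
```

View pics/w3.png

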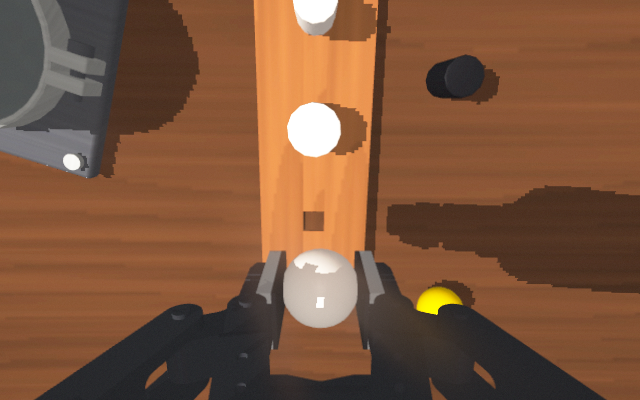

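View pics/e3c.png

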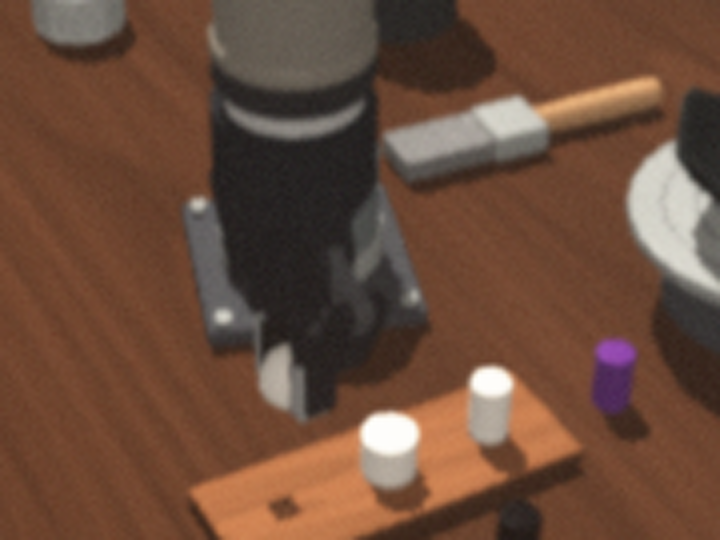

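Request:
apply_moves(increments="0 0 35 0;0 0 35 0;15 25 0 0;20 35 0 0;20 35 0 0")

```text
t: 3.65
ee_pos: [478.9, -143.9, 158.5]
orientation: [-0.707, -0.001, 0.707, -0.001]
wrist_force: [0.3, 0.9, 0.0]
opening: 0.344
```

Request:
apply_moves(increments="20 35 0 0;20 35 0 0;10 20 0 0;0 0 0 0")

```text
t: 3.98
ee_pos: [530.7, -45.1, 156.8]
orientation: [-0.706, -0.008, 0.708, -0.005]
wrist_force: [0.8, 0.9, -1.4]
opening: 0.348
```

Run:
```python
from h import *
from rig import bot
print(bot.state()['ee_pos'])
w=snap("wrist","w4")
P=cloud(w)
m=(P[...,2]>90)&(P[...,2]<94.5)&(P[...,0]>470)&(P[...,0]<590)&(abs(P[...,1]+54)<60)
print(m.sum(),cv2.minEnclosingCircle(P[m][:,:2].astype(np.float32)))
m=(P[...,2]>112)&(P[...,2]<126)&(abs(P[...,0]-531)<40)&(abs(P[...,1]+54)<40)
print(m.sum(),cv2.minEnclosingCircle(P[m][:,:2].astype(np.float32)),P[m].mean(0))
```

```text
[530.67851685 -45.05274273 156.83239563]
7723 ((530.4390869140625, -54.31035614013672), 46.15859603881836)
1664 ((531.1738891601562, -54.012271881103516), 26.448467254638672) [543.32287256 -53.49898684 118.62408605]
```

View pics/w4.png

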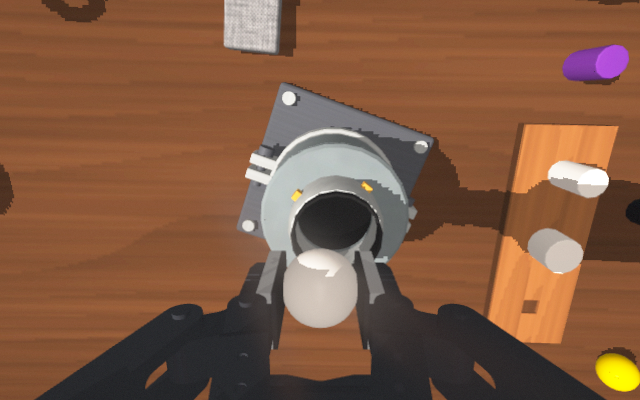

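Request:
apply_moves(increments="0 0 0 0;0 0 0 0")

```text
t: 4.2
ee_pos: [528.0, -55.8, 158.0]
orientation: [-0.706, -0.001, 0.708, -0.002]
wrist_force: [0.8, 0.6, -0.3]
opening: 0.348
```

Request:
apply_moves(increments="3 1 -15 0;0 0 -15 0;0 0 0 0;0 0 0 0")

```text
t: 4.53
ee_pos: [530.8, -54.6, 128.3]
orientation: [-0.706, -0.001, 0.708, -0.001]
wrist_force: [-0.1, 0.3, 0.1]
opening: 0.348
```

Run:
```python
from h import *
from rig import bot
for i in range(2): print(bot.state()['ee_pos'])
s=snap("scene","s5"); crop(s,270,130,370,230,6,"s5c")
e=snap("side","e5"); crop(e,270,150,370,250,6,"e5c")
```

```text
[530.80665964 -54.59342624 128.26690398]
[530.80665964 -54.59342624 128.26690398]
```

View pics/s5c.png

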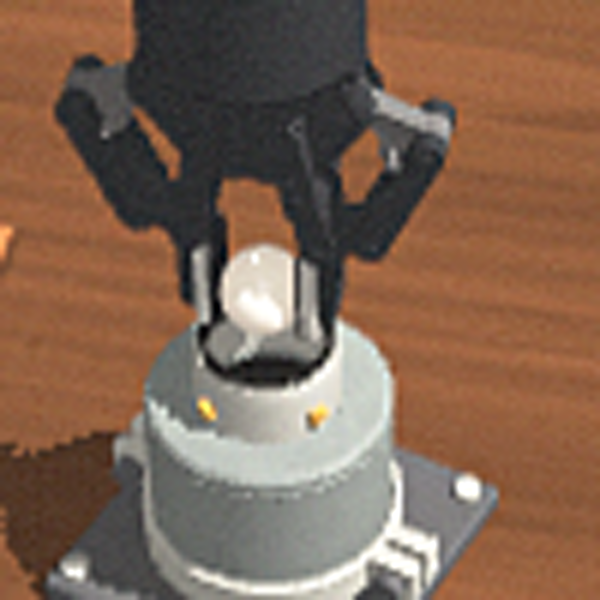

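View pics/e5c.png

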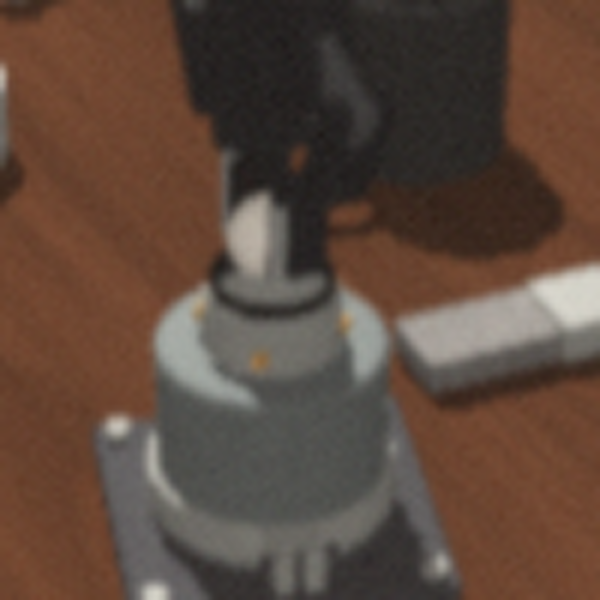

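Ball is centred over the mouth, so I open to release it.

Request:
apply_moves(increments="0 0 0 0;0 0 0 0;0 0 0 0;0 0 0 0", jaw=65)

```text
t: 4.97
ee_pos: [532.8, -53.0, 129.7]
orientation: [0.707, 0.002, -0.707, 0.002]
wrist_force: [0.7, -0.2, -0.4]
opening: 0.651
```

Request:
apply_moves(increments="0 0 25 0;-5 -25 20 0;-10 -35 0 0;-10 -35 0 0;-10 -35 0 0")

```text
t: 5.38
ee_pos: [497.5, -184.1, 175.1]
orientation: [0.708, 0.002, -0.706, 0.003]
wrist_force: [0.0, -0.9, -0.5]
opening: 0.652
```

Run:
```python
from h import *
from rig import bot
s=snap("scene","s6"); crop(s,190,130,350,250,5,"s6c")
```

```text
(no output)
```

View pics/s6c.png

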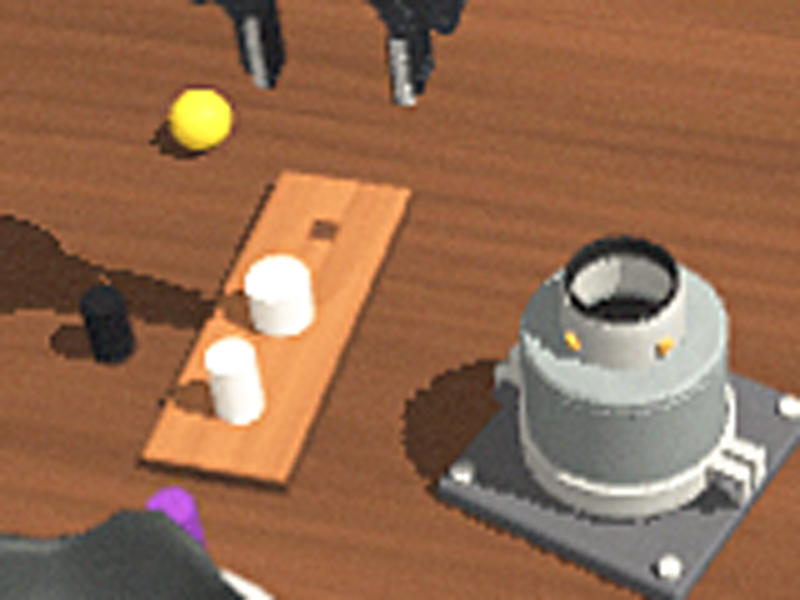

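Request:
apply_moves(increments="-6 -28 0 0;-6 -27 -20 0;0 0 -35 0;0 0 -35 0;0 0 -35 0")

```text
t: 5.85
ee_pos: [485.8, -238.8, 48.6]
orientation: [0.708, 0.001, -0.706, 0.002]
wrist_force: [0.9, 1.1, -0.0]
opening: 0.645
```

Request:
apply_moves(increments="0 0 -20 0;0 0 -10 0;0 0 -4 0;0 0 0 0;0 0 0 0")

```text
t: 6.27
ee_pos: [486.8, -238.6, 16.5]
orientation: [0.708, 0.002, -0.706, 0.003]
wrist_force: [0.5, 0.2, 0.1]
opening: 0.65
```

Run:
```python
from h import *
snap("wrist","w7")
```

```text
(no output)
```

View pics/w7.png

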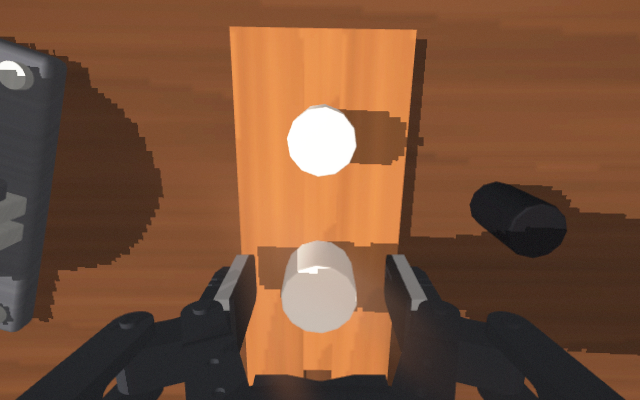

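Request:
apply_moves(increments="-2 0 -2 0;0 0 0 0")

```text
t: 6.48
ee_pos: [483.8, -238.4, 14.1]
orientation: [0.708, 0.002, -0.707, 0.002]
wrist_force: [0.1, -0.3, 1.0]
opening: 0.649
```

Request:
apply_moves(increments="0 0 0 0;0 0 0 0;0 0 0 0;0 0 0 0;0 0 0 0", jaw=15)

```text
t: 6.9
ee_pos: [483.9, -238.2, 13.8]
orientation: [0.707, 0.002, -0.707, 0.002]
wrist_force: [-0.9, 0.1, 5.0]
opening: 0.334
```

Request:
apply_moves(increments="0 0 15 0;0 0 35 0;0 0 35 0;0 0 35 0;0 0 25 0")

```text
t: 7.32
ee_pos: [484.0, -238.5, 160.8]
orientation: [0.708, 0.002, -0.706, 0.002]
wrist_force: [0.6, -0.3, -0.0]
opening: 0.338
```

Run:
```python
from h import *
snap("wrist","w8")
```

```text
(no output)
```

View pics/w8.png

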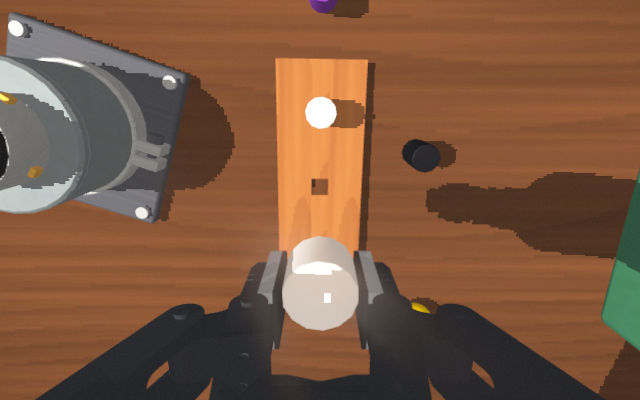

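Request:
apply_moves(increments="10 30 0 0;10 38 0 0;10 38 0 0;10 38 0 0;7 30 0 0")

```text
t: 7.78
ee_pos: [530.6, -59.7, 157.3]
orientation: [-0.707, -0.004, 0.707, -0.002]
wrist_force: [0.4, 0.2, -0.0]
opening: 0.332
```

Request:
apply_moves(increments="0 10 -5 0;0 0 -12 0;0 0 -15 0;0 0 0 0;0 0 0 0")

```text
t: 8.2
ee_pos: [529.1, -54.2, 124.9]
orientation: [-0.706, -0.002, 0.708, -0.002]
wrist_force: [0.4, -0.3, 0.3]
opening: 0.333
```

Run:
```python
from h import *
from rig import bot
print(bot.state()['ee_pos'])
s=snap("scene","s9"); crop(s,270,130,370,230,6,"s9c")
```

```text
[529.0920296  -54.24420911 124.8586421 ]
```

View pics/s9c.png

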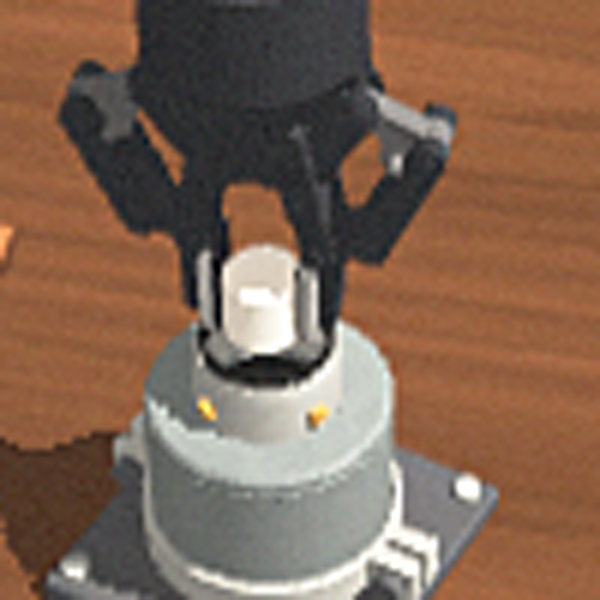

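Request:
apply_moves(increments="1 0 0 0;0 0 0 0;0 0 0 0;0 0 0 0;0 0 0 0", jaw=60)

```text
t: 8.67
ee_pos: [531.7, -54.1, 126.6]
orientation: [0.707, 0.002, -0.707, 0.002]
wrist_force: [-1.4, -0.0, 0.3]
opening: 0.599
```

Request:
apply_moves(increments="0 0 25 0;0 -25 20 0;3 -38 0 0;3 -38 0 0;3 -38 0 0")

```text
t: 9.08
ee_pos: [540.9, -194.1, 172.1]
orientation: [0.708, 0.003, -0.706, 0.003]
wrist_force: [-0.3, -0.2, 0.5]
opening: 0.6
```

Run:
```python
from h import *
s=snap("scene","s10"); crop(s,190,130,350,250,5,"s10c")
```

```text
(no output)
```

View pics/s10c.png

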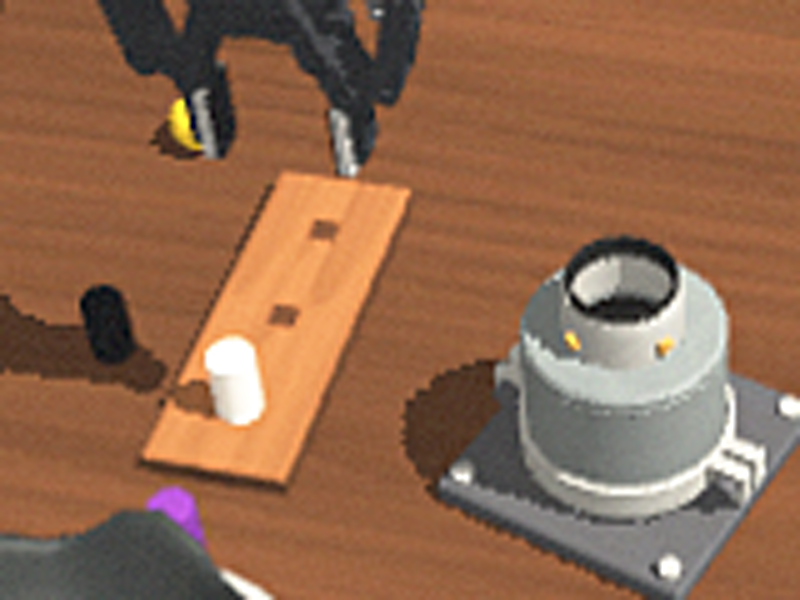

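Request:
apply_moves(increments="3 -23 0 0;2 -22 -17 0;0 0 -35 0;0 0 -35 0;0 0 -35 0")

```text
t: 9.55
ee_pos: [545.7, -238.7, 48.4]
orientation: [0.708, 0.001, -0.706, 0.002]
wrist_force: [1.0, 1.0, -1.1]
opening: 0.6
```

Request:
apply_moves(increments="0 0 -15 0;0 0 -10 0;0 0 -4 0;0 0 0 0;0 0 0 0")

```text
t: 9.97
ee_pos: [546.6, -238.5, 21.5]
orientation: [0.708, 0.002, -0.706, 0.003]
wrist_force: [0.4, 0.4, 0.2]
opening: 0.601
```

Run:
```python
from h import *
snap("wrist","w11")
```

```text
(no output)
```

View pics/w11.png

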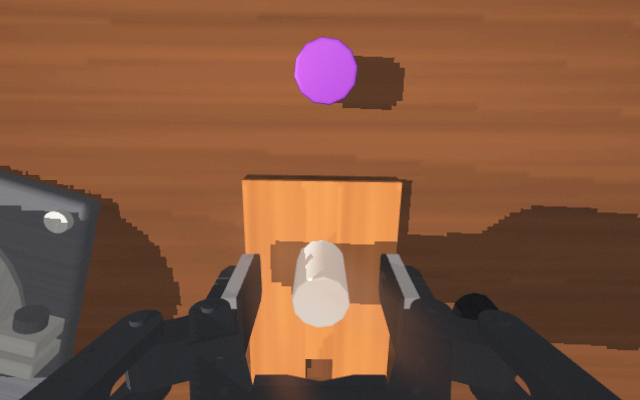

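Request:
apply_moves(increments="-1 0 -1 0;0 0 0 0;0 0 0 0;0 0 0 0;0 0 0 0", jaw=5)

```text
t: 10.43
ee_pos: [545.0, -238.3, 20.2]
orientation: [0.708, 0.002, -0.707, 0.002]
wrist_force: [-1.2, 0.4, 6.1]
opening: 0.242
```

Request:
apply_moves(increments="0 0 0 0;0 0 15 0;0 0 35 0;0 0 38 0;0 0 38 0")

```text
t: 10.85
ee_pos: [543.4, -237.5, 145.4]
orientation: [-0.706, -0.002, 0.708, -0.002]
wrist_force: [0.6, 1.0, -1.3]
opening: 0.247
```

Request:
apply_moves(increments="0 0 25 0;-2 20 0 0;-4 38 0 0;-4 38 0 0;-4 38 0 0")

```text
t: 11.27
ee_pos: [529.8, -102.8, 169.9]
orientation: [-0.707, -0.002, 0.707, -0.001]
wrist_force: [0.1, 0.3, -1.0]
opening: 0.243
```

Run:
```python
from h import *
snap("wrist","w12")
```

```text
(no output)
```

View pics/w12.png

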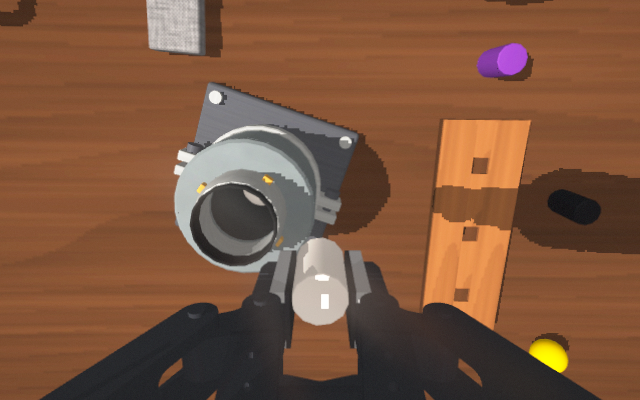

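Request:
apply_moves(increments="0 30 0 0;0 19 0 0;0 0 -15 0;0 0 -22 0;0 0 0 0")

```text
t: 11.73
ee_pos: [527.0, -54.0, 129.2]
orientation: [-0.704, -0.003, 0.71, -0.002]
wrist_force: [-1.0, -0.9, -1.6]
opening: 0.243
```

Request:
apply_moves(increments="0 0 0 0;0 0 0 0")

```text
t: 11.9
ee_pos: [530.7, -55.6, 133.7]
orientation: [0.707, 0.002, -0.707, 0.002]
wrist_force: [0.4, -0.5, -0.6]
opening: 0.245
```

Run:
```python
from h import *
s=snap("scene","s13"); crop(s,270,130,370,230,6,"s13c")
```

```text
(no output)
```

View pics/s13c.png

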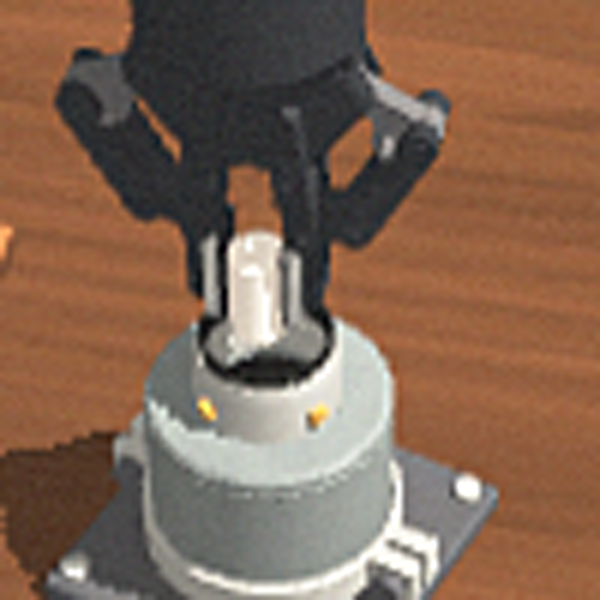

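Request:
apply_moves(increments="0 1 -4 0;0 0 0 0")

```text
t: 12.12
ee_pos: [530.7, -54.0, 129.4]
orientation: [0.707, 0.002, -0.707, 0.002]
wrist_force: [-0.5, 0.6, -1.1]
opening: 0.25
```

Request:
apply_moves(increments="0 0 0 0;0 0 0 0;0 0 0 0;0 0 0 0;0 0 0 0", jaw=60)

```text
t: 12.53
ee_pos: [530.5, -54.0, 129.3]
orientation: [0.707, 0.002, -0.707, 0.002]
wrist_force: [-0.1, -0.3, -0.6]
opening: 0.601
```

Request:
apply_moves(increments="0 0 25 0;-15 0 30 0;-20 0 30 0;-20 0 20 0;0 0 0 0", jaw=100)

```text
t: 12.95
ee_pos: [475.4, -54.9, 239.2]
orientation: [0.71, 0.002, -0.704, 0.002]
wrist_force: [1.0, -0.1, -1.2]
opening: 0.999
```

Run:
```python
from h import *
w=snap("wrist","w14");crop(w,220,50,420,230,4,"w14c")
```

View pics/w14.png

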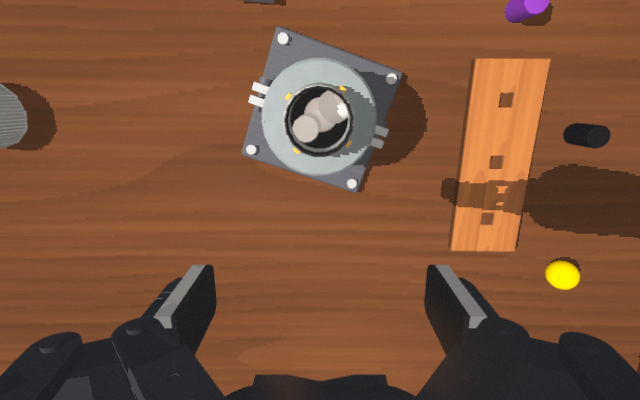

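View pics/w14c.png

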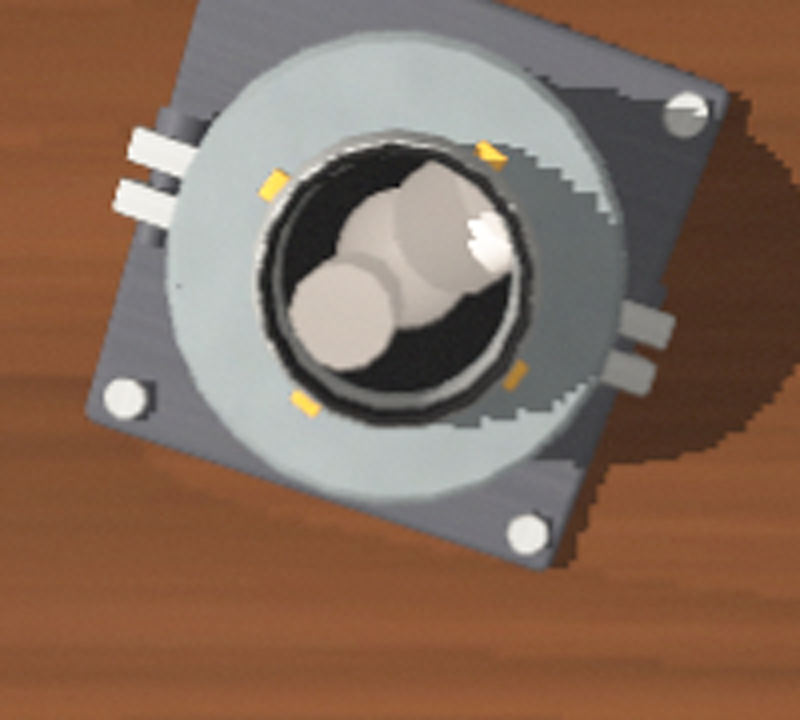

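Run:
```python
from h import *
w=load("w14");P=cloud(w)
L=[plane(w,220+u/4,50+v/4,104) for u,v in [(274,184),(490,154),(515,376),(306,404)]]
c=np.mean(L,0); print(c)
for l in L: print(l.round(1),np.linalg.norm((l-c)[:2]).round(1),np.degrees(np.arctan2(*(l-c)[1::-1])).round(1))
m=(P[...,2]>90)&(P[...,2]<94.5)&(abs(P[...,0]-530)<60)&(abs(P[...,1]+54)<60)
print(cv2.minEnclosingCircle(P[m][:,:2].astype(np.float32)))
m=(np.hypot(P[...,0]-530.8,P[...,1]+54)<17); print("inside z",P[m][:,2].max(),P[m][:,2].min())
s=load("s13")
p=w[0]
```

```text
[530.03274967 -54.71062934 104.        ]
[547.7 -31.8 104. ] 28.9 52.2
[553.2 -72.  104. ] 28.9 -36.8
[512.4 -77.8 104. ] 29.1 -127.4
[506.8 -37.2 104. ] 29.1 143.0
((530.6136474609375, -54.32889175415039), 46.03278732299805)
inside z 89.17966432821777 18.798468931496984
```

Request:
apply_moves(increments="0 25 0 0;0 38 0 0;0 38 0 0;0 38 0 0;0 38 0 0")

```text
t: 13.42
ee_pos: [475.1, 124.9, 232.8]
orientation: [-0.707, -0.002, 0.708, -0.002]
wrist_force: [1.2, 0.5, -0.2]
opening: 1.003
```

Request:
apply_moves(increments="0 38 -10 0;0 38 -10 0;0 38 -10 0;0 30 -10 0;0 13 0 0")

```text
t: 13.83
ee_pos: [471.9, 285.7, 189.8]
orientation: [-0.705, -0.005, 0.71, -0.005]
wrist_force: [-0.6, -0.6, -1.1]
opening: 1.003
```

Request:
apply_moves(increments="0 0 0 0;0 0 0 0")

```text
t: 14.0
ee_pos: [475.4, 279.5, 193.0]
orientation: [-0.707, -0.002, 0.708, -0.003]
wrist_force: [0.3, -1.9, 0.8]
opening: 0.999
```

Run:
```python
from h import *
from rig import bot
s=bot.state();print(s['ee_pos'],s['joints'].round(2))
w=snap("wrist","w15");P=cloud(w)
m=(P[...,2]>37)&(P[...,2]<43)&(abs(P[...,0]-528)<50)&(abs(P[...,1]-279)<50)
print(m.sum(),cv2.minEnclosingCircle(P[m][:,:2].astype(np.float32)),P[m].mean(0))
ys,xs=np.nonzero(m);x0,y0=max(xs.min()-25,0),max(ys.min()-25,0)
crop(w,x0,y0,xs.max()+25,ys.max()+45,4,"w15c"); print(x0,y0)
```

```text
[475.41296599 279.50162319 193.0114974 ] [-0.62  0.34  0.07  1.57 -0.02  1.24 -2.11]
5176 ((527.2894287109375, 278.56085205078125), 33.24408721923828) [528.22615578 278.64678398  40.97728613]
255 53
```

View pics/w15.png

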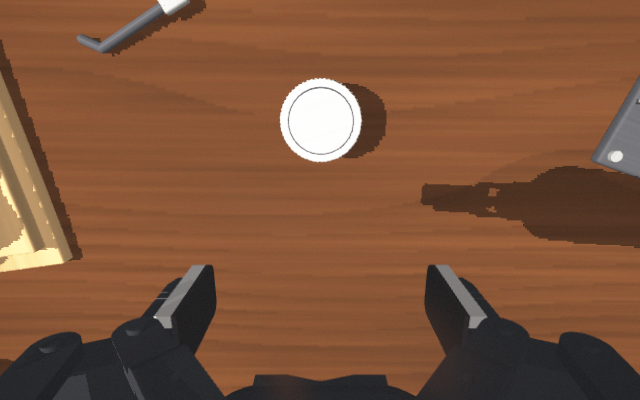

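View pics/w15c.png

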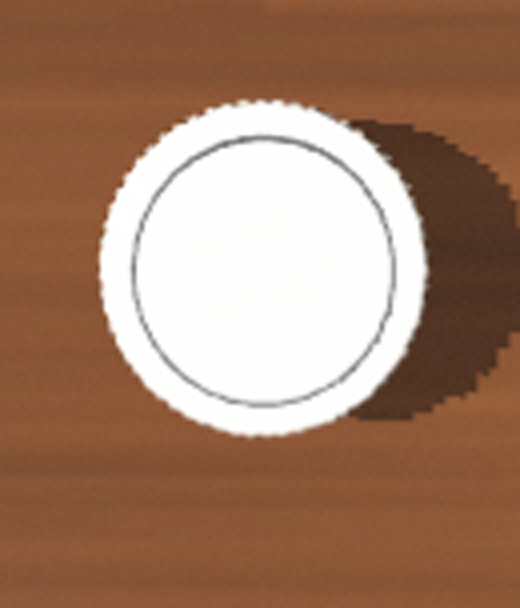

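Request:
apply_moves(increments="26 -1 0 0;26 0 -20 0;0 0 -35 0;0 0 -35 0;0 0 -35 0")

```text
t: 14.47
ee_pos: [529.8, 275.5, 68.9]
orientation: [0.708, -0.0, -0.706, 0.0]
wrist_force: [-0.3, 0.2, -0.7]
opening: 0.996
```

Request:
apply_moves(increments="0 0 0 0;0 0 0 0")

```text
t: 14.63
ee_pos: [526.9, 275.6, 68.1]
orientation: [-0.706, 0.0, 0.708, -0.002]
wrist_force: [0.4, -0.3, 1.2]
opening: 0.999
```

Run:
```python
from h import *
w=snap("wrist","w16")
```

```text
(no output)
```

View pics/w16.png

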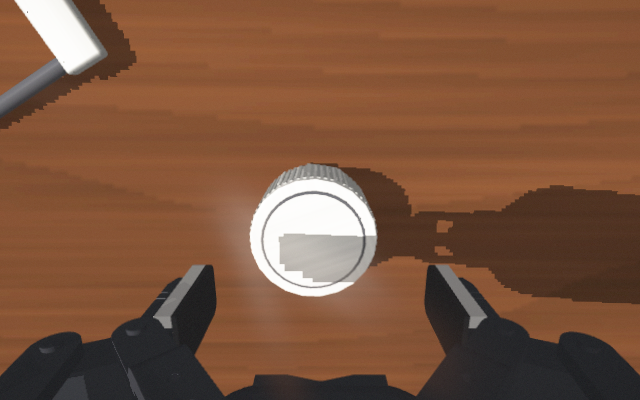

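Request:
apply_moves(increments="0 3 -10 0;0 0 -25 0;0 0 -20 0;0 0 -7 0;0 0 0 0")

```text
t: 15.1
ee_pos: [527.0, 281.8, 6.7]
orientation: [-0.707, -0.002, 0.707, -0.002]
wrist_force: [0.7, -0.4, 0.5]
opening: 1.003
```

Request:
apply_moves(increments="0 0 0 0;0 0 0 0")

```text
t: 15.27
ee_pos: [529.1, 282.9, 9.2]
orientation: [0.708, 0.003, -0.706, 0.001]
wrist_force: [0.2, 0.3, 0.6]
opening: 1.002
```

Run:
```python
from h import *
w=snap("wrist","w17");e=snap("side","e17"); crop(e,200,90,320,190,6,"e17c")
```

```text
(no output)
```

View pics/w17.png

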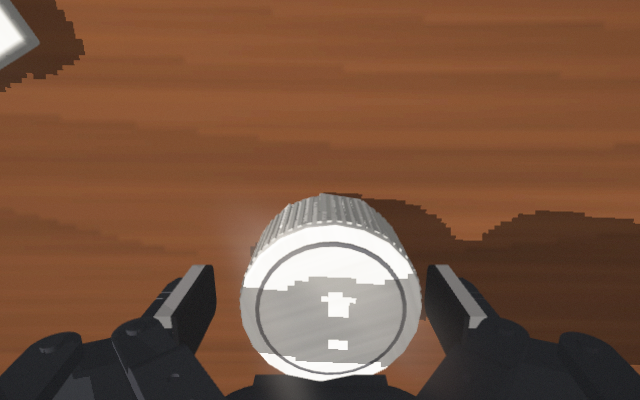

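View pics/e17c.png

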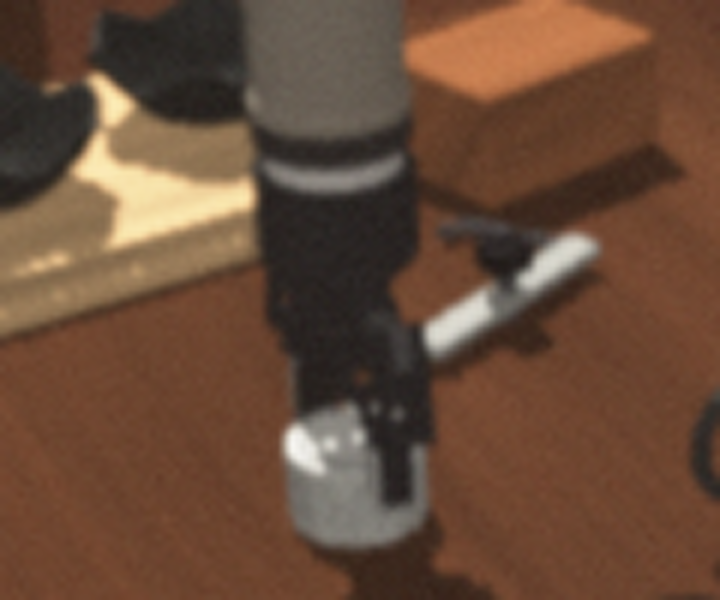

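Request:
apply_moves(increments="-1 -4 -5 0;0 0 0 0;0 0 0 0")

```text
t: 15.62
ee_pos: [526.2, 277.3, 2.0]
orientation: [-0.707, -0.002, 0.707, -0.002]
wrist_force: [0.3, -0.3, -0.6]
opening: 0.997
```

Request:
apply_moves(increments="0 0 0 0;0 0 0 0;0 0 0 0;0 0 0 0", jaw=60, force=70)

```text
t: 15.95
ee_pos: [527.0, 278.4, 2.8]
orientation: [0.708, 0.002, -0.707, 0.002]
wrist_force: [0.4, 0.3, 2.7]
opening: 0.754
```

Run:
```python
from h import *
w=snap("wrist","w18")
```

```text
(no output)
```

View pics/w18.png

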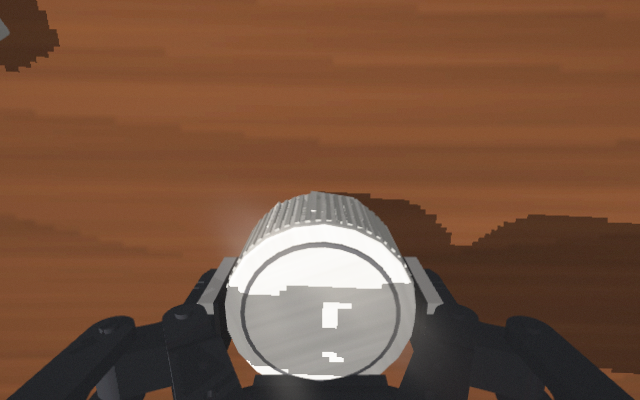

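Request:
apply_moves(increments="0 0 15 0;0 0 35 0;0 0 38 0;0 0 38 0;0 0 30 0")

```text
t: 16.42
ee_pos: [526.4, 278.1, 160.2]
orientation: [0.707, 0.002, -0.707, 0.002]
wrist_force: [0.7, 0.9, -1.0]
opening: 0.75
```

Request:
apply_moves(increments="0 -25 0 0;0 -38 0 0;0 -38 0 0;0 -38 0 0;0 -38 0 0")

```text
t: 16.83
ee_pos: [525.2, 99.3, 157.2]
orientation: [-0.706, -0.002, 0.708, -0.002]
wrist_force: [1.2, -0.5, -2.4]
opening: 0.755
```

Request:
apply_moves(increments="1 -38 0 0;1 -38 0 0;1 -38 0 0;0 -30 0 0;0 -12 0 0")

```text
t: 17.25
ee_pos: [527.9, -62.4, 157.4]
orientation: [-0.706, 0.003, 0.708, -0.001]
wrist_force: [-0.2, -2.0, -2.3]
opening: 0.752
```

Request:
apply_moves(increments="0 0 0 0;0 0 0 0")

```text
t: 17.42
ee_pos: [528.8, -54.5, 157.4]
orientation: [-0.707, -0.002, 0.708, -0.001]
wrist_force: [-0.2, 2.1, -1.8]
opening: 0.752
```

Run:
```python
from h import *
from rig import bot
s=bot.state();print(s['ee_pos'],s['joints'].round(2),s['wrist_force'],s['orientation'])
w=snap("wrist","w19");s=snap("scene","s19"); crop(s,260,120,380,240,5,"s19c")
e=snap("side","e19"); crop(e,260,130,380,250,5,"e19c")
for n,c in (("s",s),("e",e)):print(n,[np.round(pix(c,(530.6,-54.2,z)),1) for z in (123,160,200)])
```

```text
[528.80294179 -54.54431127 157.37216349] [-0.1   0.33  0.22  1.68 -0.08  1.14 -1.43] [-0.18648486  2.0717456  -1.7949068 ] [-0.70653379 -0.00206044  0.70767533 -0.00117668]
s [array([314.2, 184.1]), array([313.7, 171.6]), array([313.1, 157.2])]
e [array([315.4, 195.9]), array([315.4, 182.2]), array([315.5, 166.8])]
```

View pics/s19c.png

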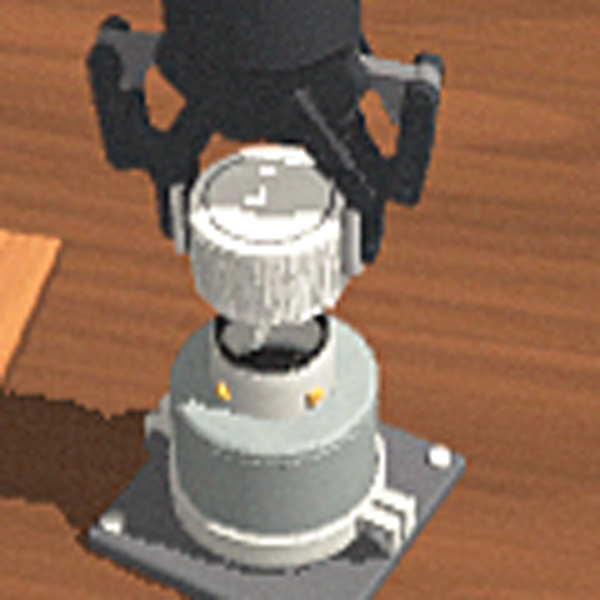

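View pics/e19c.png

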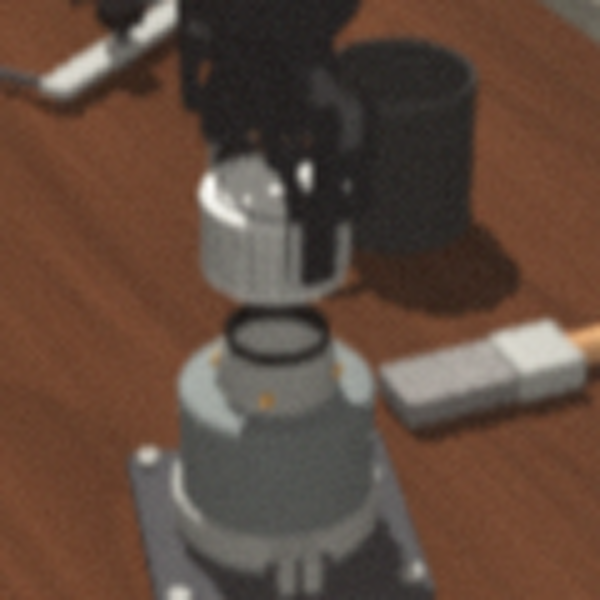

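Request:
apply_moves(increments="1 0 -12 0;0 0 -12 0;0 0 -6 0;0 0 0 0;0 0 0 0")

```text
t: 17.98
ee_pos: [530.2, -53.7, 127.9]
orientation: [-0.707, -0.003, 0.707, -0.003]
wrist_force: [-0.8, 0.1, -1.4]
opening: 0.751
```

Request:
apply_moves(increments="0 0 -3 0;0 0 -3 0;0 0 0 0")

```text
t: 18.23
ee_pos: [530.3, -54.8, 121.9]
orientation: [-0.707, -0.002, 0.707, -0.002]
wrist_force: [-0.3, -0.2, -2.0]
opening: 0.754
```

Run:
```python
from h import *
from rig import bot
s=bot.state();print(s['ee_pos'],s['wrist_force'],s['moment'])
s=snap("scene","s20"); crop(s,260,120,380,240,5,"s20c")
e=snap("side","e20"); crop(e,260,130,380,250,5,"e20c")
```

```text
[530.28019983 -54.84406303 121.94232704] [-0.31217582 -0.21387476 -2.00239771] [ 0.02589831  0.05073803 -0.00225599]
```

View pics/s20c.png

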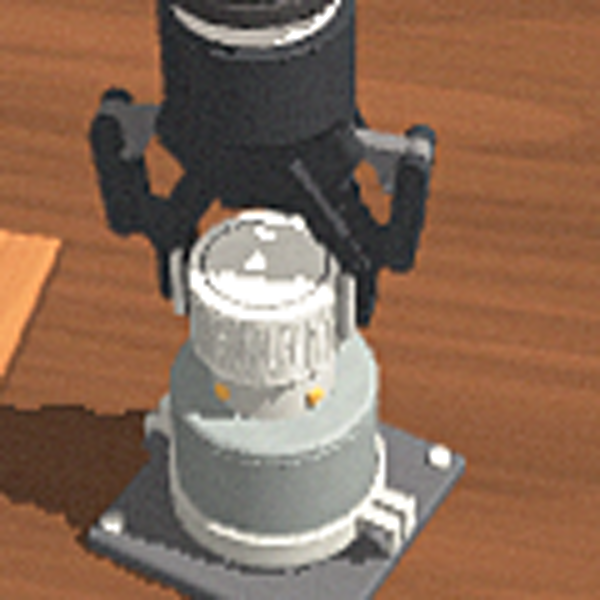

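View pics/e20c.png

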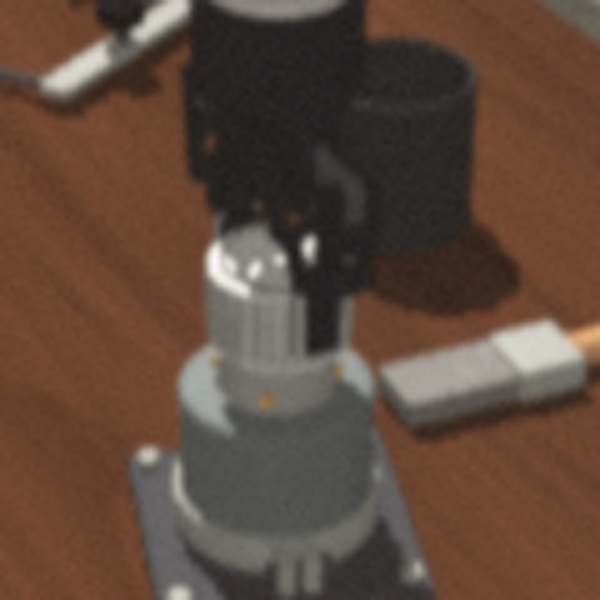

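Request:
apply_moves(increments="0 0 -3 0;0 0 -2 0;0 0 0 0")

```text
t: 18.58
ee_pos: [529.9, -55.0, 116.6]
orientation: [-0.707, -0.002, 0.707, -0.002]
wrist_force: [-0.7, -0.8, -2.5]
opening: 0.758
```

Request:
apply_moves(increments="0 0 -3 0;0 0 -2 0;0 0 0 0")

```text
t: 18.83
ee_pos: [530.1, -54.7, 111.6]
orientation: [-0.707, -0.002, 0.707, -0.002]
wrist_force: [-1.0, 0.8, -2.4]
opening: 0.752
```

Request:
apply_moves(increments="0 0 -2 0;0 0 -1 0;0 0 0 0")

```text
t: 19.08
ee_pos: [530.0, -54.6, 108.7]
orientation: [-0.707, -0.002, 0.707, -0.002]
wrist_force: [-0.5, 0.5, -2.7]
opening: 0.752
```

Request:
apply_moves(increments="0 0 -1 0;0 0 -1 0;0 0 0 0")

```text
t: 19.33
ee_pos: [530.1, -54.6, 106.9]
orientation: [-0.707, -0.002, 0.707, -0.002]
wrist_force: [-0.9, 1.5, -1.3]
opening: 0.752
```

Request:
apply_moves(increments="0 0 -1 0;0 0 0 0;0 0 0 0")

```text
t: 19.58
ee_pos: [530.2, -54.6, 106.6]
orientation: [-0.707, -0.002, 0.707, -0.002]
wrist_force: [-4.7, 2.4, 3.6]
opening: 0.758
```

Request:
apply_moves(increments="-0.5 0.3 -0.7 0.03;0 0 0 0.03;0 0 0 0.03;0 0 0 0.03;0 0 0 0.03")

```text
t: 20.0
ee_pos: [531.0, -54.0, 106.6]
orientation: [0.706, 0.056, -0.704, 0.055]
wrist_force: [-2.2, 2.0, 5.9]
opening: 0.757
```

```bash
cat > st.py <<'E'
from rig import bot
from scipy.spatial.transform import Rotation as R
import numpy as np
s=bot.state();M=R.from_quat(s['orientation']).as_matrix()
print(round(s['t'],2),s['ee_pos'].round(2),'F',s['wrist_force'].round(1),'M',s['moment'].round(3),'yaw',np.arctan2(M[1,1],M[0,1]).round(3),'tilt',M[:2,0].round(3),'j7',s['joints'][6].round(2),s['opening'].round(3))
E
python3 st.py
```

```text
Traceback (most recent call last):
  File "st.py", line 5, in <module>
    print(round(s['t'],2),s['ee_pos'].round(2),'F',s['wrist_force'].round(1),'M',s['moment'].round(3),'yaw',np.arctan2(M[1,1],M[0,1]).round(3),'tilt',M[:2,0].round(3),'j7',s['joints'][6].round(2),s['opening'].round(3))
                                                                                                                                                                                                    ^^^^^^^^^^^^^^^^^^
AttributeError: 'float' object has no attribute 'round'
```

Request:
apply_moves(increments="0 0 0 0.04;0 0 0 0.04;0 0 0 0.04;0 0 0 0.04")

```text
t: 20.33
ee_pos: [530.8, -54.2, 106.5]
orientation: [0.699, 0.112, -0.697, 0.112]
wrist_force: [-2.5, 3.3, 5.3]
opening: 0.755
```

```bash
sed -i "s/s\['opening'\].round(3)/round(s['opening'],3)/" st.py; python3 st.py
```

```text
20.33 [530.76 -54.21 106.5 ] F [-2.5  3.3  5.3] M [ 0.501  0.656 -0.142] yaw -1.253 tilt [0.002 0.001] j7 -1.13 0.755
```

Request:
apply_moves(increments="0 0 0 0.04;0 0 0 0.04;0 0 0 0.04;0 0 0 0.04")

```text
t: 20.67
ee_pos: [530.8, -54.3, 106.1]
orientation: [0.688, 0.167, -0.686, 0.167]
wrist_force: [-0.8, 0.9, -0.7]
opening: 0.755
```

```bash
python3 st.py
```

```text
20.67 [530.79 -54.26 106.06] F [-0.8  0.9 -0.7] M [ 0.5    0.325 -0.082] yaw -1.093 tilt [0.002 0.001] j7 -0.98 0.755
```

Request:
apply_moves(increments="0 0 -1 0.02;0 0 -1 0;0 0 0 0")

```text
t: 20.92
ee_pos: [530.4, -55.0, 103.1]
orientation: [0.686, 0.173, -0.685, 0.174]
wrist_force: [1.0, 0.5, -1.8]
opening: 0.756
```

```bash
python3 st.py
```

```text
20.92 [530.45 -54.95 103.08] F [ 1.   0.5 -1.8] M [ 0.193 -0.103  0.042] yaw -1.076 tilt [ 0.001 -0.   ] j7 -0.96 0.756
```

Request:
apply_moves(increments="0 0 -1.5 0.02;0 0 -1.5 0.02;0 0 0 0")

```text
t: 21.17
ee_pos: [529.7, -55.3, 99.9]
orientation: [-0.682, -0.187, 0.682, -0.188]
wrist_force: [0.7, 0.1, -2.3]
opening: 0.752
```

```bash
python3 st.py
```

```text
21.17 [529.74 -55.32  99.89] F [ 0.7  0.1 -2.3] M [ 0.005 -0.02  -0.027] yaw -1.034 tilt [-0.    -0.001] j7 -0.92 0.752
```

Request:
apply_moves(increments="0 0 -1.5 0;0 0 -1.5 0;0 0 0 0")

```text
t: 21.42
ee_pos: [529.8, -55.3, 97.9]
orientation: [-0.682, -0.187, 0.682, -0.187]
wrist_force: [-2.5, -1.2, 4.2]
opening: 0.756
```

```bash
python3 st.py
```

```text
21.42 [529.81 -55.29  97.86] F [-2.5 -1.2  4.2] M [-0.1    0.48   0.006] yaw -1.035 tilt [-0.    -0.001] j7 -0.92 0.756
```

Request:
apply_moves(increments="0 0 -1.5 0;0 0 -1.5 0;0 0 0 0")

```text
t: 21.67
ee_pos: [529.9, -55.3, 95.5]
orientation: [0.682, 0.187, -0.682, 0.187]
wrist_force: [-4.1, -0.0, 8.3]
opening: 0.757
```

```bash
python3 st.py
```

```text
21.67 [529.9  -55.26  95.49] F [-4.1 -0.   8.3] M [-0.104  0.723 -0.041] yaw -1.035 tilt [ 0.    -0.001] j7 -0.92 0.757
```

Request:
apply_moves(increments="0 0 -1 0;0 0 -0.5 0;0 0 0 0", force=90)

```text
t: 21.92
ee_pos: [529.9, -55.3, 94.8]
orientation: [0.682, 0.187, -0.682, 0.187]
wrist_force: [-5.2, -0.2, 10.7]
opening: 0.752
```

```bash
python3 st.py
```

```text
21.92 [529.91 -55.31  94.81] F [-5.2 -0.2 10.7] M [-0.013  0.999  0.035] yaw -1.035 tilt [ 0.001 -0.001] j7 -0.92 0.752
```

Request:
apply_moves(increments="0 0 -1 0;0 0 0 0;0 0 0 0")

```text
t: 22.17
ee_pos: [529.9, -55.3, 94.8]
orientation: [0.682, 0.187, -0.682, 0.187]
wrist_force: [-7.2, -0.3, 16.4]
opening: 0.748
```

```bash
python3 st.py
```

```text
22.17 [529.94 -55.25  94.78] F [-7.2 -0.3 16.4] M [ 0.013  1.402 -0.013] yaw -1.035 tilt [ 0.001 -0.   ] j7 -0.92 0.748
```

Request:
apply_moves(increments="0 0 -1 0;0 0 0 0;0 0 0 0")

```text
t: 22.42
ee_pos: [529.9, -55.3, 94.8]
orientation: [0.682, 0.187, -0.682, 0.187]
wrist_force: [-9.3, -0.2, 21.4]
opening: 0.75
```

```bash
python3 st.py
```

```text
22.42 [529.95 -55.29  94.75] F [-9.3 -0.2 21.4] M [0.123 1.875 0.053] yaw -1.036 tilt [ 0.001 -0.   ] j7 -0.92 0.75
```

```bash
python3 - <<'E'
from h import *
s=snap("scene","s21"); crop(s,260,120,380,240,5,"s21c")
e=snap("side","e21"); crop(e,260,130,380,250,5,"e21c")
for n,c in (("s",s),("e",e)):
    P=cloud(c); m=(np.hypot(P[...,0]-530.5,P[...,1]+54.5)<25)&(P[...,2]>120)&(P[...,2]<140); q=P[m][:,2]
    print(n,m.sum(),np.median(q) if m.sum() else None)
E
python3 st.py
```

```text
s 295 133.40240687328298
e 199 135.89122504301633
22.52 [529.96 -55.27  94.76] F [-8.7 -1.2 22.1] M [ 0.102  1.79  -0.029] yaw -1.036 tilt [ 0.001 -0.   ] j7 -0.92 0.749
```

View pics/s21c.png

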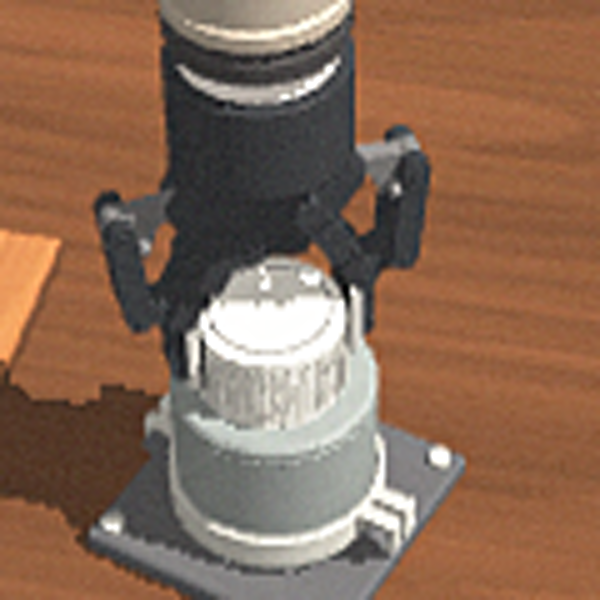

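View pics/e21c.png

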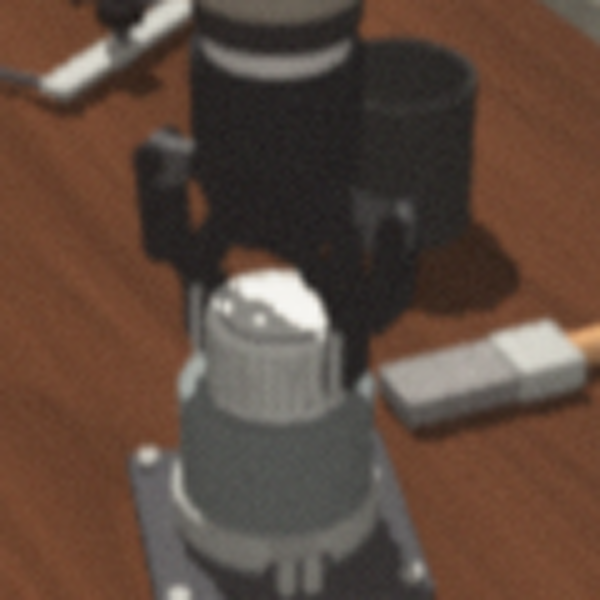

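Request:
apply_moves(increments="0 0 0 0;0 0 0 0;0 0 0 0;0 0 0 0")

```text
t: 22.85
ee_pos: [530.0, -55.3, 94.7]
orientation: [0.682, 0.187, -0.682, 0.187]
wrist_force: [-9.7, 0.8, 21.6]
opening: 0.753
```

```bash
python3 st.py; python3 -c "
from rig import bot; print(bot.close_job())"
```

```text
22.85 [529.95 -55.27  94.74] F [-9.7  0.8 21.6] M [0.034 1.842 0.041] yaw -1.036 tilt [ 0.001 -0.   ] j7 -0.92 0.753
the job is handed in; nothing more can be done
None
```

The job is done and handed in at 22.9 s, with the lid still gripped and pressed fully home on the jar. The ball, the stub and the rod went in first, and a wrist picture showed all three inside before I fetched the lid.

I set the lid on the lugs and turned it about 0.48 rad until the contact force dropped. It then sank freely onto the seal, and I pressed it until it stopped hard.

**Last checks:**
- **Height:** the tool stopped at 94.8 mm, the height expected with the lid home. It went no lower as the push rose from about 11 to 22 N.
- **Pictures:** both fixed cameras show the lid flush on the shoulder. Depth readings put its top at 133 and 136 mm against the expected 132. The 136 mm one is the poorer match, and I put it down to glare and noise.
- **Side load:** the wrist also showed about 10 N sideways along x. I left it, as it is well under the limits.
- **Other things:** I did not touch the mug, the brush, the leaf bowl or the coloured look-alikes.

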